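Slacken the left-hand cap on the fuel gas outlet

TASK

Two capped gas outlets stand on the bench, shut off and vented. Slacken the cap of the fuel gas outlet, the one with the notched collar, by about a quarter turn and let go of it; like all fuel gas fittings it has a left-hand thread, so do not force it tighter. Leave the cap with the smooth round collar as it is.

Things in the scene. Friction and masses are not known exactly. Their poses are not given: they have to be found in the camera images.
- notched_cap (a joint): turning of the fuel gas outlet's screw cap, whose brass collar (80 mm across, 16 mm thick) has six notches about 13 mm deep round its edge, like a coarse gear wheel. Left-hand thread: the value (rad) grows as the cap turns CLOCKWISE seen from above, which loosens it, and it then rises 6 mm a turn. It starts between 0 and 0.2. Anticlockwise tightens it, against a hard stop at -0.3; the loose end stop is at 2.4. Needs about 0.12 N m, no spring, stays where it is left.
- notched_wing (a point): grip point of the notched cap, on its vertical turning axis and on the middle of its upright wing, 112 mm above the bench. The wing is a steel plate 62 mm long (this point's x axis), 12 mm thick (its y axis) and 36 mm tall; its top is 12 mm above this point, the collar's top face 24 mm below it. It turns with the cap. The outlet under it is a fixed aluminium column on an 86 mm round foot with a short brass hose nozzle at one side.
- smooth_cap (a joint): turning of the other outlet's cap, same size but with a smooth round brass collar without notches. Ordinary right-hand thread: the value (rad) grows as the cap turns anticlockwise seen from above. Starts between 0 and 0.2 and is to be left alone.
- smooth_wing (a point): the same point and axes on the wing of the smooth cap, 112 mm above the bench; same shape of wing and outlet.

How it is judged:
At the end, for the whole second after the job is handed in: The notched cap has been turned clockwise to 1.1 rad or more (about 52 to 63 degrees from its start, so a quarter turn passes well) and is at rest; the smooth cap is within 10 degrees of its starting range (-0.17 to 0.37 rad) (value of joint notched_cap above 1.1 rad and velocity of joint notched_cap below 0.05 rad/s and value of joint smooth_cap between -0.17 and 0.37 rad); the robot touches nothing.
It fails at once if the notched cap is forced tighter (turned anticlockwise past -0.2 rad) (value of joint notched_cap below -0.2 rad).
It fails at once if the smooth cap is turned (below -0.17 or above 0.37 rad) (value of joint smooth_cap below -0.17 rad or value of joint smooth_cap above 0.37 rad).
It also fails if it takes over 32 s, if anything falls off the work surface, if the arm or the gripper's body presses on something with over 40 N, if the wrist force passes 120 N, or if a joint passes its speed limit or range.

ROBOT

A 6-joint arm with a two-finger parallel gripper is mounted at the origin on a cart in front of the work surface, level with it; the furniture and walls round the work are solid. World frame = base frame: x ahead of the robot, y to its left, z up, the work surface at z = 0. Lengths are in m, angles in rad, forces in N, time in s.
With the tool pointing down it reaches from about 0.375 to 0.925 m from the base axis. Payload 5.7 kg.
Tool frame: the origin (TCP) lies at the centre of the arm's flange, where the gripper is bolted on; the fingertips stand 173 mm ahead of it and the grasp point (between the pads) lies r.hold_point_z ahead of it (r.hold_point_z is the distance from the TCP to the grasp point, in m); z points along the fingers, y is the direction in which the jaws open and shut (so a half turn about z gives the same grasp; the last joint's range is limited). The gripper opens to 85 mm and grips with 20 to 120 N. Pads are 22 mm wide; open, the fingers measure 114 mm over their backs; the gripper's body (76 mm by 85 mm) begins 54 mm behind the grasp point. The pads swing forward as they close: fully open they stand 13 mm farther back than shut.
Start: joints at [-1.361, 0.359, 1.51, -0, 1.272, -0.115], TCP at [0.191, -0.569, 0.405] pointing down, gripper open.
Joint ranges: [-2.97, 2.97], [-1.01, 2.36], [0.21, 2.38], [-0.96, 4.11], [0.2, 2.71], [-2.98, 2.98]. Speed limits (rad/s): [2.39, 2.39, 3.14, 3.14, 3.14, 3.14].

INTERFACE

Orientations are given as a 3x3 rotation matrix whose columns are the frame's x, y, z axes.
In Python, from station import r, effector, kin, optics, workorder gives the robot as it stands. Calls block until the motion is done:
- r.movep(position, orientation): joint-space move of the TCP to a pose.
- r.servo_line(position, rot=None, v=0.15, until_force=None): straight line of the TCP; rot=None keeps the orientation; v is the mean speed in m/s. With until_force (N) it stops when the force on the tool has changed by that much, and returns True; else False.
- r.move_j(angles): joint-space move.
- effector.ungrasp() and effector.clamp(effort=None): open the fingers fully, or close them until they stop; effort is the grip in N (None keeps the last).
- r.sleep(seconds).
- kin.solve_ik(position, orientation): joint angles nearest the present ones, or None.
- r.get_state(): the state.
- optics.camera(name): name is "scene" or "top"; returns a dict with "pixels" (420x560x3 uint8, red, green, blue), "z_map" (420x560 float32, m along the optical axis (not along the pixel's ray), 0 where there is no reading), "mtx" (3x3 intrinsics, pixels), "dist" ([k1, k2, p1, p2, k3] as OpenCV has them; the pictures are not rectified), "world_from_camera" (4x4, takes a point from camera to world coordinates). Camera axes: x right, y down, z forward; pixel columns grow to the right and rows downward; lengths in m; the calibration is good to about 2 mm. A picture is of the moment at which its call begins.
A pose or a line that the arm cannot do raises r.Unreachable and nothing moves.
- workorder.job_done(): hands the job in, once; it reports no verdict.
The state is a dict: "time": time; "joint_pos": joint angles; "dq": joint speeds; "tau": joint torques, N m; "tool_pos": TCP position; "orientation": TCP orientation; "ft_force": force on the tool from outside, world axes, zero at the start; "moment": the same for the moment, N m; "width": finger opening in m.
Only numpy, scipy, OpenCV 4.12 (cv2) and the standard library are available. Lean on these libraries where they do the work, as an engineer would, in place of code of your own. Each camera call takes 0.05 s, during which the arm holds its last target.

## Working session

There is one attempt and no reset: what is moved stays moved. The work goes in short steps, each a Python script; the robot and the scene stay as the last script left them, time stands still between calls to the robot, and variables do not carry over. Pictures are saved under pics/ and viewed, and the job is handed in when it is done.

```bash
ls; mkdir -p pics; python3 - <<'E'
from station import r, effector, kin, optics, workorder
import cv2,numpy as np
np.set_printoptions(precision=4,suppress=True)
for n in ("scene","top"):
    c=optics.camera(n); np.savez(f"{n}0.npz",**c)
    cv2.imwrite(f"pics/{n}0.png",c["pixels"][:,:,::-1])
    print(n,c["mtx"],c["dist"],c["world_from_camera"])
s=r.get_state();print(s["time"],s["width"],r.hold_point_z)
E
```

```text
pics
scene [[534.1066   0.     285.    ]
 [  0.     534.1066 206.0326]
 [  0.       0.       1.    ]] [-0.0778  0.      0.      0.      0.    ] [[-0.7231  0.5211 -0.4534  0.9069]
 [ 0.6907  0.5369 -0.4844  0.3272]
 [-0.009  -0.6635 -0.7482  0.7891]
 [ 0.      0.      0.      1.    ]]
top [[480.0335   0.     271.6214]
 [  0.     480.0335 221.0011]
 [  0.       0.       1.    ]] [0.0393 0.     0.     0.     0.    ] [[-0.0257 -0.9965  0.0793  0.456 ]
 [-0.9992  0.028   0.0287 -0.0996]
 [-0.0309 -0.0785 -0.9964  0.9767]
 [ 0.      0.      0.      1.    ]]
0.1 0.08533584719120971 0.1547
```

View pics/scene0.png

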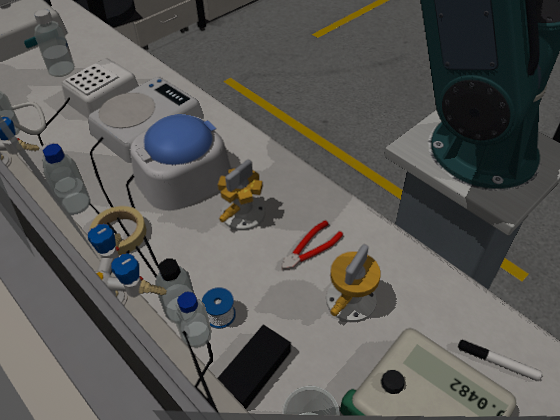

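View pics/top0.png

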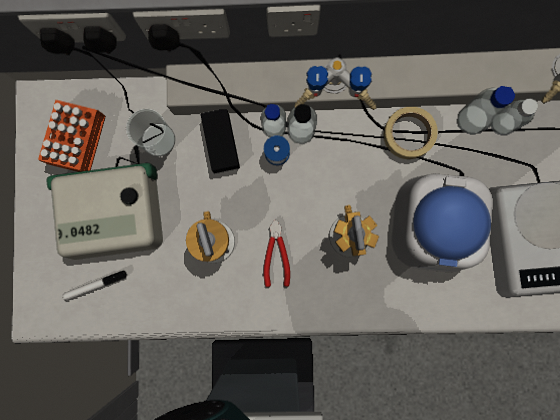

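The scene view shows the notched cap at about (240,185) and the smooth one at (355,270). In the top view, the notched cap is at (357,233), next to the blue-domed mantle at (450,222), and the smooth one is at (207,240). Next I'll zoom in on both caps.

```bash
python3 - <<'E'
import cv2,numpy as np
a=np.load("scene0.npz")["pixels"];b=np.load("top0.npz")["pixels"]
def crop(i,x,y,w=80,h=90): return cv2.resize(i[y:y+h,x:x+w],None,fx=5,fy=5,interpolation=cv2.INTER_NEAREST)
cv2.imwrite("pics/zoom.png",np.hstack([crop(a,200,145),crop(b,317,190)])[:,:,::-1])
E
```

```text
(no output)
```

View pics/zoom.png

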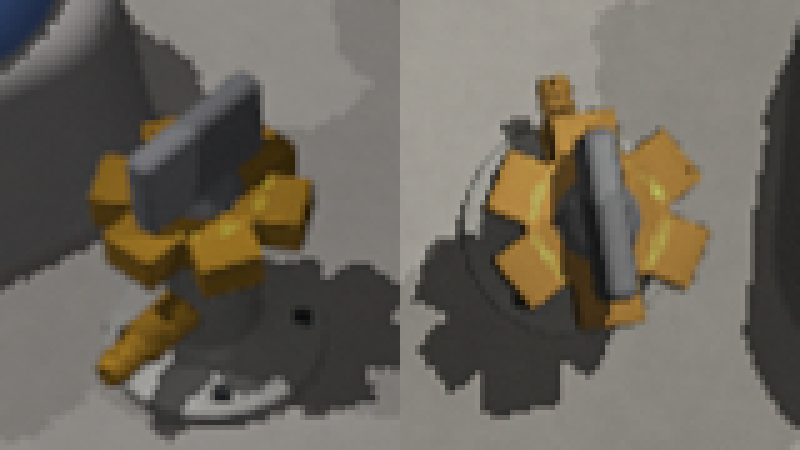

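The zoom shows a gear-like collar, with the wing edge on from above: top-view ends at about (358,217) and (361.5,249), scene-view top ends at about (227,175) and (250,160).

```bash
cat > h.py <<'E'
import cv2,numpy as np
np.set_printoptions(precision=4,suppress=True)
def rays(c,px):
    n=cv2.undistortPoints(np.float64(px).reshape(-1,1,2),c["mtx"],c["dist"]).reshape(-1,2)
    return np.c_[n,np.ones(len(n))]
def cloud(c):
    h,w=c["z_map"].shape;v,u=np.mgrid[:h,:w]
    T=c["world_from_camera"]
    P=rays(c,np.c_[u.ravel(),v.ravel()])*c["z_map"].reshape(-1,1)
    P=P@T[:3,:3].T+T[:3,3]; P[c["z_map"].ravel()==0]=np.nan
    return P.reshape(h,w,3)
def plane(c,px,z):
    T=c["world_from_camera"];d=rays(c,px)@T[:3,:3].T;o=T[:3,3]
    return o+d*((z-o[2])/d[:,2])[:,None]
def tri(c1,p1,c2,p2):
    A=[];b=[]
    for c,p in((c1,p1),(c2,p2)):
        T=c["world_from_camera"];d=T[:3,:3]@rays(c,[p])[0];d/=np.linalg.norm(d)
        M=np.eye(3)-np.outer(d,d);A.append(M);b.append(M@T[:3,3])
    X=np.linalg.lstsq(np.vstack(A),np.hstack(b),rcond=None)[0]
    return X,[np.linalg.norm(m@X-q) for m,q in zip(A,b)]
E
python3 - <<'E'
from h import *
C={n:dict(np.load(n+"0.npz")) for n in("scene","top")}
win={"scene":(200,150,280,240),"top":(320,195,390,265)}
for n,c in C.items():
    P=cloud(c);hsv=cv2.cvtColor(c["pixels"],cv2.COLOR_RGB2HSV)
    x0,y0,x1,y1=win[n];sub=np.zeros(hsv.shape[:2],bool);sub[y0:y1,x0:x1]=1
    z=P[...,2]
    brass=sub&(hsv[...,1]>120)&(z>.075)
    grey=sub&(hsv[...,1]<60)&(z>.095)&(z<.14)
    print(n,"brass z pct",np.percentile(z[brass],[5,50,90,98]),"grey z",np.percentile(z[grey],[5,50,90,98]),grey.sum())
    zt=np.percentile(z[brass],90)
    tb=brass&(z>zt-.006); q=P[tb][:,:2].astype(np.float32)
    print("  brass circle",cv2.minEnclosingCircle(q))
    g=grey&(z>np.percentile(z[grey],95)-.005);q=P[g][:,:2].astype(np.float32)
    rc=cv2.minAreaRect(q);print("  wing top rect",rc,q.mean(0), g.sum())
    w=cv2.fitLine(q,cv2.DIST_HUBER,0,.01,.01).ravel();print("  line ang",np.degrees(np.arctan2(w[1],w[0])))
    # surroundings: highest things near
    if n=="top":
        cen=cv2.minEnclosingCircle(P[tb][:,:2].astype(np.float32))[0]
        d=np.hypot(P[...,0]-cen[0],P[...,1]-cen[1])
        for zz in(.06,.1,.13,.16,.2,.25):
            m=(z>zz)&(d>.055)&(d<.25)&(z<.35)
            if m.any(): i=np.nanargmin(np.where(m,d,9));print(zz,"nearest",P.reshape(-1,3)[i],d.ravel()[i])
        print("max z",np.nanmax(np.where(d<.3,z,0)))
s,t=C["scene"],C["top"]
print(tri(s,(227.5,175.5),t,(361.5,249)),tri(s,(250,160.5),t,(358,217)))
print(tri(s,(250,160.5),t,(361.5,249)),tri(s,(227.5,175.5),t,(358,217)))
E
```

```text
scene brass z pct [0.0772 0.0856 0.0878 0.0961] grey z [0.0975 0.1145 0.1221 0.1236] 423
  brass circle ((0.5059502124786377, -0.25989145040512085), 0.07649224996566772)
  wing top rect ((0.5005794763565063, -0.22613395750522614), (0.06382197886705399, 0.013468852266669273), 6.706332206726074) [ 0.5019 -0.2252] 174
  line ang 5.321815
top brass z pct [0.0845 0.0874 0.0894 0.0912] grey z [0.1041 0.1221 0.1245 0.1256] 277
  brass circle ((0.5000540018081665, -0.2287399023771286), 0.04110186919569969)
  wing top rect ((0.4993211627006531, -0.22838744521141052), (0.05939509719610214, 0.011253762990236282), 6.358182907104492) [ 0.4993 -0.2284] 207
  line ang 5.640164
0.06 nearest [ 0.4955 -0.3167  0.0617] 0.08806963948473175
0.1 nearest [ 0.511  -0.3343  0.1032] 0.10616540064026733
0.13 nearest [ 0.7024 -0.1377  0.1333] 0.2218558552521305
0.16 nearest [ 0.7477 -0.2411  0.1627] 0.24791680316800557
max z 0.16993822929157376
(array([ 0.4852, -0.2526,  0.0743]), [np.float64(0.019227410515129693), np.float64(0.01922741051512972)]) (array([ 0.5106, -0.2082,  0.1654]), [np.float64(0.018432362570718685), np.float64(0.01843236257071845)])
(array([ 0.4696, -0.2325,  0.1177]), [np.float64(0.0006661936632137253), np.float64(0.0006661936632141766)]) (array([ 0.5262, -0.2279,  0.1222]), [np.float64(0.0008205636251799513), np.float64(0.0008205636251792537)])
```

Both views agree. The axis is at about (0.4995, -0.2275), the wing lies 6° from x, its top is at z≈0.122–0.124, and the collar top is at about 0.088. The nearest tall neighbour stays below the gripper body. Next I'll plan the IK and check how far joint 6 can turn clockwise.

```bash
cat >> h.py <<'E'
def R(yaw): # jaw (tool y) axis at yaw+90deg, pointing down
    c,s=np.cos(yaw),np.sin(yaw)
    x=np.array([c,s,0]);z=np.array([0,0,-1.]);return np.c_[x,np.cross(z,x),z]
AX=np.array([.4995,-.2275]);A0=np.radians(6.1);ZG=.114
E
python3 - <<'E'
from h import *
from station import r,kin
print(r.get_state()["orientation"])
for off in(0,np.pi):
  for d in(0,-45,-90,-97):
    q=kin.solve_ik([*AX,ZG+.1547],R(A0+off+np.radians(d)));print(off,d,q)
print(kin.solve_ik([*AX,.36],R(A0)))
E
```

```text
[[ 0.9477  0.3191 -0.0004]
 [ 0.3191 -0.9477  0.0017]
 [ 0.0002 -0.0017 -1.    ]]
0 0 [-0.5532  0.4474  1.7652 -0.      0.929   0.9111]
0 -45 [-0.5532  0.4474  1.7652 -0.      0.929   1.6965]
0 -90 [-0.5532  0.4474  1.7652 -0.      0.929   2.4819]
0 -97 [-0.5532  0.4474  1.7652 -0.      0.929   2.6041]
3.141592653589793 0 [-0.5532  0.4474  1.7652 -0.      0.929  -2.2305]
3.141592653589793 -45 [-0.5532  0.4474  1.7652 -0.      0.929  -1.4451]
3.141592653589793 -90 [-0.5532  0.4474  1.7652 -0.      0.929  -0.6597]
3.141592653589793 -97 [-0.5532  0.4474  1.7652 -0.      0.929  -0.5375]
[-0.5532  0.3317  1.6756 -0.      1.1343  0.9111]
```

```bash
python3 - <<'E'
from h import *
from station import r,kin,optics,effector
r.movep([*AX,.41],R(A0)); print(r.get_state()["time"])
hit=r.servo_line([*AX,ZG+.1547],v=.1,until_force=8)
s=r.get_state();print(hit,s["time"],s["tool_pos"],s["ft_force"])
for n in("scene","top"):
    c=optics.camera(n);cv2.imwrite(f"pics/{n}1.png",c["pixels"][:,:,::-1])
E
```

```text
1.7833
False 3.35 [ 0.4998 -0.2277  0.2693] [ 0.1265  0.464  -0.5068]
```

View pics/scene1.png

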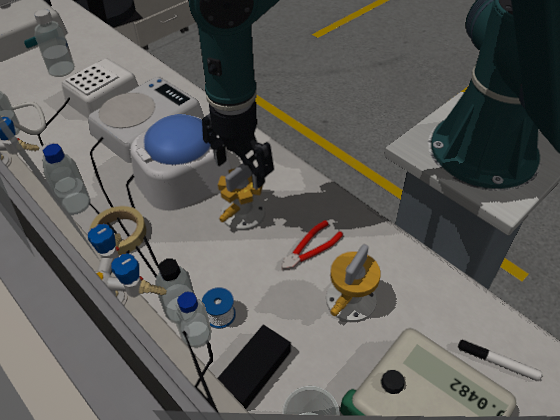

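The open gripper straddles the wing at about (238,178), and nothing is touching. I'll clamp it, check the width, and turn clockwise in small steps while rising with the thread.

```bash
python3 - <<'E'
from h import *
from station import r,kin,optics,effector
effector.clamp(40)
s=r.get_state();print(s["time"],s["width"],s["ft_force"],s["moment"])
if not .009<s["width"]<.016: raise SystemExit("bad grasp")
p0=np.array(s["tool_pos"])
for d in range(10,96,10):
    r.movep([AX[0],AX[1],ZG+.1547+.006*d/360],R(A0-np.radians(d)))
    s=r.get_state();print(d,s["time"],s["width"],s["ft_force"],s["moment"],s["joint_pos"][5])
    if np.linalg.norm(s["ft_force"])>60: break
E
```

```text
4.1083 0.01143940756433586 [-1.1438 -5.1616  0.9263] [-0.5775  0.2191 -0.0332]
10 4.4 0.011475642504444562 [-1.2128 -5.6049  1.5278] [-0.8424  0.293  -0.1024] 1.0818562605798088
20 4.6917 0.0114937174440411 [-2.3272 -5.1618  1.4011] [-0.8419  0.2028 -0.1263] 1.2541433189212938
30 4.9833 0.011381902284001233 [-1.9304 -5.7722  1.2498] [-0.8518  0.2078 -0.1041] 1.4276826827096278
40 5.275 0.01138823934749114 [-0.8044 -4.8936  1.0368] [-0.8813  0.1547 -0.1204] 1.6010343326542416
50 5.5667 0.011481067020129193 [-1.6907 -5.8935  0.3503] [-0.879   0.1307 -0.0632] 1.7748876043100348
60 5.8583 0.01147608058345584 [-0.8598 -5.3194  1.0426] [-0.8834  0.0195 -0.088 ] 1.9487558091251214
70 6.15 0.01118986184456094 [-0.6435 -5.7296  1.2098] [-0.9102  0.0151 -0.1013] 2.1232415969550087
80 6.4417 0.011004281122352948 [-0.025  -5.2136  0.5262] [-0.9258  0.0232 -0.1247] 2.297765318747147
90 6.7333 0.011346049752676632 [-1.069  -4.7041  0.3346] [-0.9186 -0.0213 -0.1164] 2.472303883219113
```

The turn took a low, steady torque of about 0.1 N m. I'll release, lift clear and look again.

```bash
python3 - <<'E'
from h import *
from station import r,kin,optics,effector
effector.ungrasp(); print(r.get_state()["width"])
r.servo_line([AX[0],AX[1],.41],v=.12)
r.move_j([-1.361,0.359,1.51,0,1.272,-0.115])
C={}
for n in("scene","top"):
    c=C[n]=optics.camera(n);cv2.imwrite(f"pics/{n}2.png",c["pixels"][:,:,::-1])
s=r.get_state();print(s["time"],s["ft_force"])
win={"scene":(200,150,280,240),"top":(320,195,390,265)}
swin={"scene":(325,235,390,300),"top":(180,205,240,270)}
for lab,c0 in(("before",{n:dict(np.load(n+"0.npz")) for n in C}),("after",C)):
  for w,W in(("notched",win),("smooth",swin)):
    for n in C:
      c=c0[n];P=cloud(c);hsv=cv2.cvtColor(c["pixels"],cv2.COLOR_RGB2HSV)
      x0,y0,x1,y1=W[n];sub=np.zeros(hsv.shape[:2],bool);sub[y0:y1,x0:x1]=1
      z=P[...,2];g=sub&(hsv[...,1]<60)&(z>.117)&(z<.14)
      q=P[g][:,:2].astype(np.float32);l=cv2.fitLine(q,cv2.DIST_HUBER,0,.01,.01).ravel()
      print(lab,w,n,g.sum(),"mean",P[g].mean(0),"ang",np.degrees(np.arctan2(l[1],l[0])))
a,b=C["scene"]["pixels"],C["top"]["pixels"]
f=lambda i,x,y:cv2.resize(i[y:y+90,x:x+80],None,fx=3,fy=3)
cv2.imwrite("pics/after_zoom.png",np.hstack([f(a,200,145),f(b,317,190),f(b,170,195)])[:,:,::-1])
E
```

```text
0.08512607018402191
11.075 [-0.1269 -1.0226  0.5372]
before notched scene 186 mean [ 0.5021 -0.2249  0.1209] ang 6.4408636
before notched top 228 mean [ 0.4992 -0.2281  0.1224] ang 5.815047
before smooth scene 257 mean [0.4985 0.0507 0.1223] ang 15.757048
before smooth top 219 mean [0.4946 0.0476 0.1224] ang 15.723417
after notched scene 192 mean [ 0.5023 -0.2254  0.1223] ang -83.32809
after notched top 223 mean [ 0.4989 -0.2282  0.124 ] ang -83.07089
after smooth scene 255 mean [0.4986 0.0507 0.1223] ang 15.596874
after smooth top 212 mean [0.4947 0.0476 0.1224] ang 15.867889
```

View pics/after_zoom.png

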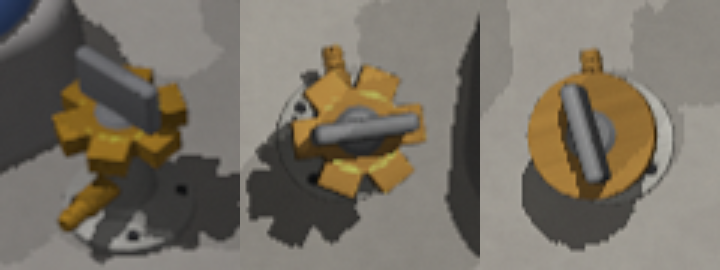

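The notched cap's wing has turned about 89° clockwise and risen about 1.5 mm. The smooth cap hasn't moved, and the arm is clear.

```bash
python3 -c "
from station import workorder
print(workorder.job_done())"
```

```text
the job is handed in; nothing more can be done
None
```

I slackened the notched (fuel gas) cap by about a quarter turn clockwise, let go of it, moved the arm clear and handed the job in at about 11 s. The hand-in gives no verdict, so the result below rests on my own checks.

- **Grip and turn:** I gripped the wing at 40 N, with the jaws stopping at 11.4 mm on the 12 mm plate. I then turned it 90° in 10° steps, rising with the thread. Turning torque was about 0.1 N m, and the wrist force I read after each step stayed around 6 N.
- **Notched cap:** the wing turned about 89–90° in both camera views, from +6° to −83°, and rose about 1.5 mm as expected. That is about 1.55 rad or more, above the required 1.1.
- **Smooth cap:** its angle is 15.7° before and after, within 0.2°, so it did not move.
- **Disagreement:** the two cameras differ by about 3 mm on where each wing stands, slightly more than the 2 mm stated for calibration. I aimed between the two readings, and the sideways force after clamping was only about 5 N.

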